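Make up the press caddy

ROBOT

A 7-joint arm with a two-finger parallel gripper is mounted at the origin on a cart in front of the work surface, level with it; the furniture and walls round the work are solid. World frame = base frame: x ahead of the robot, y to its left, z up, the work surface at z = 0. Lengths are in m, angles in rad, forces in N, time in s.
With the tool pointing down it reaches from about 0.425 to 1.025 m from the base axis. Payload 3.6 kg.
Tool frame: the origin (TCP) lies where the fingers leave the gripper's body, on its centre line; the fingertips stand 73 mm ahead of it and the grasp point (between the pads) lies 54 mm ahead of it; z points along the fingers, x is the direction in which the jaws open and shut, and the axes are right-handed (so a half turn about z gives the same grasp; the last joint's range is limited). The gripper opens to 85 mm and grips with 20 to 120 N. Pads are 22 mm wide; open, the fingers measure 114 mm over their backs; the gripper's body (76 mm by 85 mm) begins 54 mm behind the grasp point. The pads swing forward as they close: fully open they stand 13 mm farther back than shut.
Start: joints at [1.21, 0.591, 0.048, 1.609, -0.033, 0.943, -0.034], TCP at [0.192, -0.699, 0.304] pointing down, gripper open.
Joint ranges: [-2.69, 2.69], [-0.47, 2.24], [-1.27, 1.36], [0.19, 2.51], [-1.53, 4.68], [0.08, 2.07], [-3.09, 3.09]. Speed limits (rad/s): [2.57, 2.57, 3.14, 3.14, 3.14, 3.14, 3.14].

INTERFACE

Orientations are given as [roll, pitch, yaw] about the fixed x, y, z axes, in that order (R = Rz(yaw) Ry(pitch) Rx(roll)).
In Python, from cell import ctrl gives the robot as it stands. The module is installed in compiled form; this text tells all that it offers.
- The arm moves only by the tool servo_tool, never from a script. Its argument "steps" is a list of rows, each a list of 3 entries, a list of its own where there are three numbers: the opening in per cent of the stroke, from 0 (shut) to 100 (fully open), then the shift along the tool's x, y, z in cm, then the turn, a rotation vector about the tool's x, y, z in rad. In form: [[claw, [x, y, z], [rx, ry, rz]], ...]. A call has 1 to 12 rows; each row shifts and turns the commanded pose from where the row before left it, along the tool's axes as they then stand; what a row does not reach is not made up. A row lasts 1/8 s, in which the tool goes at most 62.5 mm and 10.7 degrees, less where a joint would pass 70% of its speed; a pose out of reach is approached as far as the arm can. A call with a gripper value outside its range is refused whole. The fingers move at their own pace and stop on an object; "squeeze" is the grip in N (left out, the last holds). Time passes only in rows, so rows that do not move let the fingers close. It gives the time, the measured TCP pose, the force and the opening at its end, in the units of the state.
- ctrl.state(): the state, without advancing time (a new reading comes with each control period).
- ctrl.grab_frame(name): name is "scene" or "top"; returns a dict with "color" (420x560x3 uint8, red, green, blue), "mtx" (3x3 intrinsics, pixels), "k1" (the pictures are not rectified: a ray, as slopes to the right and down, at radius r is drawn at 1 + k1 r^2 times it, then the intrinsics apply), "rvec" (rotation vector, rad) and "tvec" (3), from world to camera coordinates, as OpenCV has them. Camera axes: x right, y down, z forward; pixel columns grow to the right and rows downward; lengths in m; the calibration is good to about 2 mm. A picture is of the moment at which its call begins. There is no depth.
- ctrl.sign_off(): hands the job in, once; it reports no verdict.
The state is a dict: "time_s": time; "joint_positions": joint angles; "joint_velocities": joint speeds; "tau": joint torques, N m; "tcp_pos": TCP position; "tool_rot": TCP orientation; "contact_force": force on the tool from outside, world axes, zero at the start; "moment": the same for the moment, N m; "finger_gap": opening from 0.0 (shut) to 1.0 (fully open).
Only numpy, scipy, OpenCV 4.12 (cv2) and the standard library are available. Lean on these libraries where they do the work, as an engineer would, in place of code of your own. Each camera call takes 0.05 s, during which the arm holds its last target.

TASK

Make up the press caddy for the next denture: load the two full narrow cartridges end to end down the caddy's loading tube, then set the follower weight on top of them in the tube, knob up, and stand the plain pressing piston upright in the round cup beside the tube. The wide cartridge and the crushed spent one do not belong: leave them, and the dental cast, where they are.

Things in the scene. Friction and masses are not known exactly. Their poses are not given: they have to be found in the camera images.
- caddy: Grey tray 100 mm (its x) x 190 mm (its y), rim 16 mm high, fixed to the worktop, with an upright dark steel loading tube towards its +y end and a black round cup towards its -y end. Origin: centre of the underside; z up. The tray's floor is 6 mm above the worktop.
- tube_floor (a point): Centre of the bottom inside the upright loading tube (6 mm above the worktop; caddy x 0, y +46 mm). Straight bore about 38 mm wide (48 outside) up to 84 mm above this point; then it flares to a mouth 60 mm wide (70 outside), rim 100 mm above this point. Two full cartridges stand 72 mm high in it; a part let go upright in the mouth slides down by its own weight.
- cup_floor (a point): Centre of the floor inside the round black cup (6 mm above the worktop; at caddy x 0, y -48 mm). The cup is 56 mm wide inside, 62 mm outside, its rim 20 mm above this point.
- cartridge_a: Full cartridge: aluminium cylinder, 32 mm diameter, 36 mm high, light grey disc on its top, standing upright. Origin: centre of the underside; z up. The same as cartridge_b; the two are interchangeable.
- cartridge_b: Full cartridge, same as cartridge_a: aluminium cylinder, 32 mm diameter, 36 mm high, standing upright. Origin: centre of the underside; z up.
- follower: Follower weight of steel, 52 mm high, standing upright: a foot 32 mm in diameter and 20 mm high, on it a neck 14 mm in diameter up to 36 mm, and a dark knob 20 mm in diameter from 36 mm to the top at 52 mm. Origin: centre of the underside; z up, towards the knob. Grip it by the knob and neck.
- piston: Pressing piston: plain steel cylinder, 32 mm diameter, 80 mm high, standing upright. Origin: centre of the underside; z up.
- cartridge_wide: Look-alike that does not belong: aluminium cartridge 48 mm in diameter, 36 mm high, standing upright. Origin: centre of the underside.
- cartridge_spent: Look-alike that does not belong: spent cartridge crushed to 16 mm high, 32 mm diameter, dark disc on its top. Origin: centre of the underside.
- cast: Yellow plaster dental cast, 56x68x32 mm, lying loose behind the parts; a bystander. Origin: centre of the underside.

How it is judged:
At the end, for the whole second after the job is handed in: Both cartridges in the tube (7 mm of its axis, underside under 52 mm above the worktop); follower on them, knob up (8 mm of axis, underside 70 to 86 mm up, tilt under 0.2 rad); piston upright on the cup floor (14 mm of its centre, tilt under 0.1 rad, underside under 12 mm up). All at rest (horizontal distance between each of cartridge_a, cartridge_b and tube_floor below 0.007 m and z of each of cartridge_a, cartridge_b in the frame of caddy below 0.052 m and horizontal distance between follower and tube_floor below 0.008 m and z of follower in the frame of caddy between 0.07 and 0.086 m and angle between follower's own z axis and vertical below 0.2 rad and horizontal distance between piston and cup_floor below 0.014 m and z of piston in the frame of caddy below 0.012 m and angle between piston's own z axis and vertical below 0.1 rad and linear speed of each of cartridge_a, cartridge_b, follower, piston below 0.02 m/s); the robot touches nothing.
It fails at once if the wide cartridge is moved by more than 20 mm (distance of cartridge_wide from where it was at the start of the episode above 0.02 m).
It fails at once if the crushed spent cartridge is moved by more than 20 mm (distance of cartridge_spent from where it was at the start of the episode above 0.02 m).
It fails at once if the dental cast is moved by more than 20 mm (distance of cast from where it was at the start of the episode above 0.02 m).
It also fails if it takes over 112 s, if anything falls off the work surface, if the arm or the gripper's body presses on something with over 40 N, if the wrist force passes 120 N, or if a joint passes its speed limit or range.

## Working session

There is one attempt and no reset: what is moved stays moved. The work goes in short steps, Python scripts to look and compute and a tool call to move; the robot and the scene stay as the last step left them, time stands still between calls to the robot, and variables do not carry over. Pictures are saved under pics/ and viewed, and the job is handed in when it is done.

Besides the shell and the picture viewer there is one more tool, called after "Request:" as name(argument=value, ...) on one line, values as JSON. servo_tool: Moves the arm, as the interface text tells. Its arguments: {"type":"object","properties":{"steps":{"type":"array"},"squeeze":{"type":"number"}},"required":["steps"]}

```bash
mkdir -p pics
cat > h.py <<'E'
import numpy as np,cv2
from cell import ctrl
def grab(n,fn=None):
    f=ctrl.grab_frame(n)
    if fn: cv2.imwrite('pics/'+fn,f['color'][:,:,::-1])
    return f
def cam(f):
    R=cv2.Rodrigues(np.array(f['rvec'],float))[0];t=np.array(f['tvec'],float).ravel()
    return R,t
def ray(f,u,v):
    K=np.array(f['mtx']);d=np.array([f['k1'],0,0,0,0],float)
    p=cv2.undistortPoints(np.array([[[u,v]]],float),K,d)[0,0]
    R,t=cam(f);return -R.T@t,R.T@np.array([p[0],p[1],1])
def onz(f,u,v,z):
    c,d=ray(f,u,v);return c+d*(z-c[2])/d[2]
def proj(f,P):
    K=np.array(f['mtx']);d=np.array([f['k1'],0,0,0,0],float)
    return cv2.projectPoints(np.array(P,float).reshape(-1,1,3),np.array(f['rvec'],float),np.array(f['tvec'],float),K,d)[0].reshape(-1,2)
def tri(f1,p1,f2,p2):
    c1,d1=ray(f1,*p1);c2,d2=ray(f2,*p2)
    A=np.stack([d1,-d2],1);s=np.linalg.lstsq(A,c2-c1,rcond=None)[0]
    a=c1+d1*s[0];b=c2+d2*s[1];return (a+b)/2,np.linalg.norm(a-b)
E
python3 - <<'E'
from h import *
for n in('scene','top'):
    f=grab(n,n+'0.png');R,t=cam(f);print(n,f['mtx'],f['k1'],-R.T@t,R[2])
s=ctrl.state();print(s)
E
```

```text
scene [[440.61507732   0.         266.82775053]
 [  0.         440.61507732 218.21069414]
 [  0.           0.           1.        ]] -0.028279053620399588 [-0.17943746 -0.50252787  0.45745294] [ 0.78696954  0.43687841 -0.43567901]
top [[418.25894978   0.         276.322004  ]
 [  0.         418.25894978 209.61220606]
 [  0.           0.           1.        ]] -0.09669142331703563 [ 0.53795994 -0.08247694  1.07849747] [ 0.05874046 -0.00880174 -0.99823449]
{'time_s': 0.1, 'joint_positions': array([ 1.20951614,  0.59204727,  0.04832038,  1.60969322, -0.03326716,
        0.94268354, -0.03369011]), 'joint_velocities': array([-0.00014221, -0.00123742,  0.00189105, -0.00146309,  0.00106137,
        0.00011504,  0.00057426]), 'tau': array([ 4.33385649e-03, -5.49996257e+01,  1.55333139e+00, -1.98824054e+01,
        9.76773474e-03,  3.86833170e-03,  1.41598068e-05]), 'tcp_pos': array([ 0.19167426, -0.69858868,  0.30284147]), 'tool_rot': array([ 3.14144231e+00,  2.02162613e-03, -1.30292011e+00]), 'contact_force': array([-0.07578191,  0.61246328, -0.14424717]), 'moment': array([-0.02410472, -0.00845593,  0.02817888]), 'finger_gap': 1.0008997963632658}
```

View pics/scene0.png

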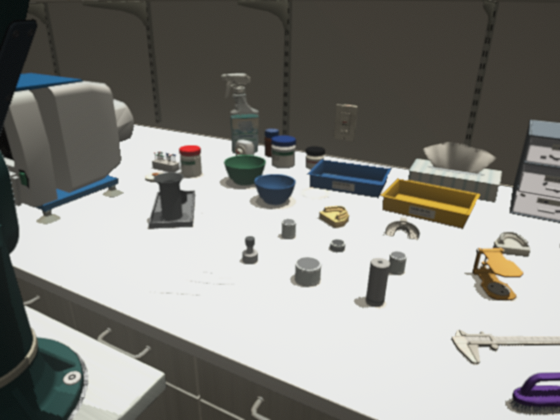

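View pics/top0.png

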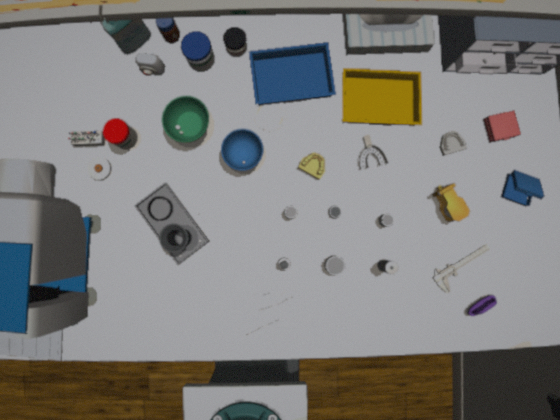

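Run:
```python
import cv2
a=cv2.imread('pics/top0.png');b=cv2.imread('pics/scene0.png')
cv2.imwrite('pics/top0a.png',cv2.resize(a[170:290,120:270],None,fx=5,fy=5,interpolation=2))
cv2.imwrite('pics/top0b.png',cv2.resize(a[140:290,270:410],None,fx=4,fy=4,interpolation=2))
cv2.imwrite('pics/scene0a.png',cv2.resize(b[150:320,140:420],None,fx=2.8,fy=2.8,interpolation=2))
```

```text
(no output)
```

View pics/top0a.png

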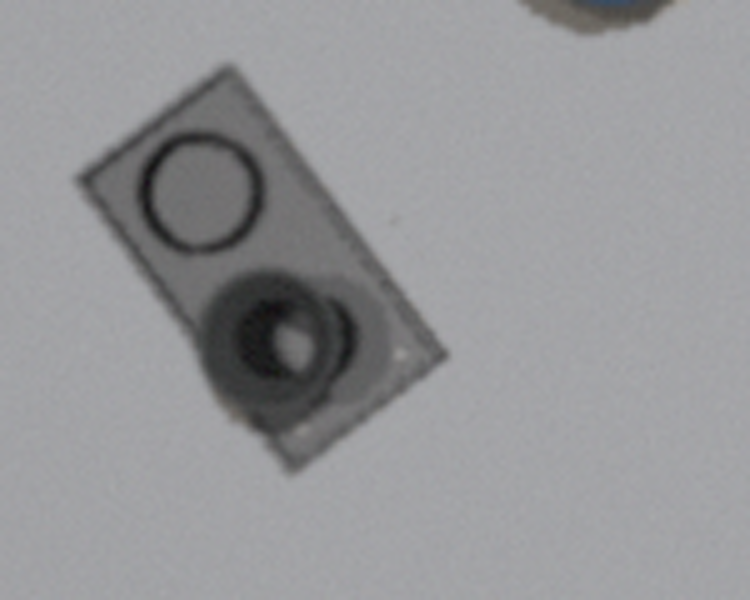

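View pics/top0b.png

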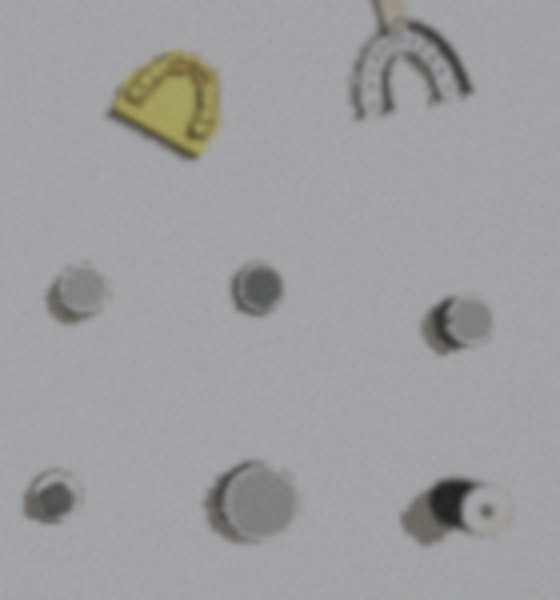

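View pics/scene0a.png

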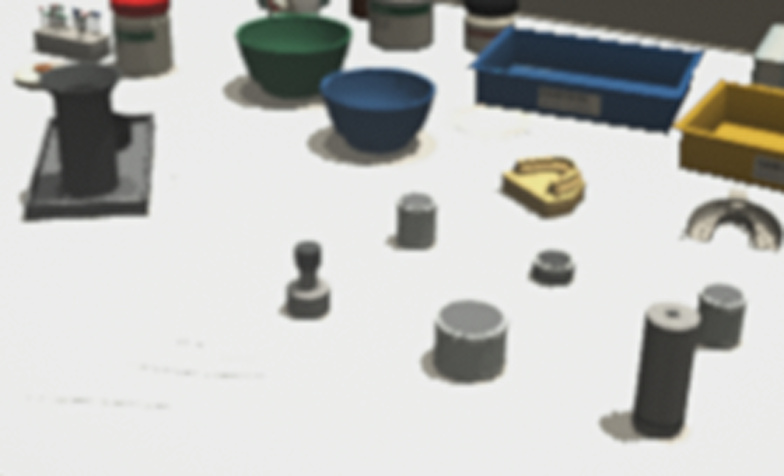

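```bash
cat > m.py <<'E'
from h import *
ft=grab('top');fs=grab('scene')
tb=lambda x,y:(270+(x+.5)/4-.5,140+(y+.5)/4-.5)
ta=lambda x,y:(120+(x+.5)/5-.5,170+(y+.5)/5-.5)
sc=lambda x,y:(140+(x+.5)/2.8-.5,150+(y+.5)/2.8-.5)
O={'A':(tb(82,288),sc(417,203),.036),'B':(tb(468,322),sc(722,295),.036),'F':(tb(57,498),sc(308,249),.052),'P':(tb(487,510),sc(673,316),.080),'wide':(tb(260,502),sc(471,322),.036),'spent':(tb(262,287),sc(553,260),.016),'mouth':(ta(270,337),sc(77,80),.106)}
for k,(a,b,h) in O.items():
    P,e=tri(ft,a,fs,b);print(k,'tri',P.round(4),'gap %.4f'%e,'top@h',onz(ft,*a,h).round(4),'scene@h',onz(fs,*b,h).round(4))
print('cup floor',onz(ft,*ta(203,190),.026))
# tray corners, rim 16
for c in[(231,65),(78,180),(293,473),(447,354)]: print(onz(ft,*ta(*c),.016).round(4))
print('cast',[onz(ft,*tb(*c),.03).round(3) for c in[(112,110),(193,155),(218,90),(180,52)]])
E
python3 m.py
```

```text
A tri [ 0.594  -0.1267  0.0325] gap 0.0012 top@h [ 0.5935 -0.126   0.036 ] scene@h [ 0.5879 -0.1303  0.036 ]
B tri [ 0.5668 -0.3698  0.0344] gap 0.0018 top@h [ 0.5665 -0.3684  0.036 ] scene@h [ 0.5647 -0.3711  0.036 ]
F tri [ 0.4643 -0.1071  0.0478] gap 0.0002 top@h [ 0.4645 -0.1069  0.052 ] scene@h [ 0.4578 -0.1112  0.052 ]
P tri [ 0.4521 -0.3649  0.0779] gap 0.0004 top@h [ 0.4522 -0.364   0.08  ] scene@h [ 0.4487 -0.3658  0.08  ]
wide tri [ 0.4574 -0.2347  0.0311] gap 0.0009 top@h [ 0.4576 -0.2335  0.036 ] scene@h [ 0.4504 -0.2381  0.036 ]
spent tri [ 0.5925 -0.2418  0.0142] gap 0.0006 top@h [ 0.5925 -0.2418  0.016 ] scene@h [ 0.5891 -0.2426  0.016 ]
mouth tri [0.5355 0.1527 0.1009] gap 0.0041 top@h [0.5367 0.1498 0.106 ] scene@h [0.5247 0.1455 0.106 ]
cup floor [0.61172983 0.20248143 0.026     ]
[0.6764 0.1903 0.016 ]
[0.6191 0.2703 0.016 ]
[0.4674 0.1604 0.016 ]
[0.5261 0.0808 0.016 ]
cast [array([ 0.706, -0.148,  0.03 ]), array([ 0.676, -0.199,  0.03 ]), array([ 0.718, -0.216,  0.03 ]), array([ 0.742, -0.192,  0.03 ])]
```

Request:
servo_tool(steps=[[60, [0, 0, 0], [0, 0, -0.18]], [60, [0, 0, 0], [0, 0, -0.18]], [60, [0, 0, 0], [0, 0, 0]], [60, [0, 0, 0], [0, 0, 0]]], squeeze=40)

```text
time_s: 0.7
tcp_pos: [0.1917, -0.6991, 0.3037]
tool_rot: [-3.142, 0.0, -0.946]
contact_force: [-0.2, -0.1, 0.4]
finger_gap: 0.602
```

```bash
cat > d.py <<'E'
import sys
from h import *
from scipy.spatial.transform import Rotation as Ro
s=ctrl.state();R=Ro.from_euler('xyz',s['tool_rot'])
print('t',s['time_s'],'tcp',s['tcp_pos'].round(4),'rot',s['tool_rot'].round(4),'F',s['contact_force'].round(2),'gap',round(s['finger_gap']*85,1),'j',s['joint_positions'].round(2))
if len(sys.argv)>3:
    T=np.array([float(x) for x in sys.argv[1:4]])
    psi=float(sys.argv[4]) if len(sys.argv)>4 else -0.942
    print('shift cm',(R.inv().apply(T-s['tcp_pos'])*100).round(2),'rotvec',(R.inv()*Ro.from_euler('xyz',[np.pi,0,psi])).as_rotvec().round(4))
E
python3 d.py .567 -.370 .20
```

```text
t 0.7 tcp [ 0.1917 -0.6991  0.3037] rot [-3.1415e+00  3.0000e-04 -9.4570e-01] F [-0.15 -0.07  0.35] gap 51.1 j [ 1.27  0.59 -0.05  1.61  0.03  0.95  0.27]
shift cm [ -4.72 -49.69  10.38] rotvec [-0.0001  0.0003 -0.0037]
```

Request:
servo_tool(steps=[[60, [-0.4, -4.1, 0.8], [0, 0, 0]], [60, [-0.4, -4.1, 0.9], [0, 0, 0]], [60, [-0.4, -4.1, 0.9], [0, 0, 0]], [60, [-0.4, -4.1, 0.9], [0, 0, 0]], [60, [-0.4, -4.1, 0.9], [0, 0, 0]], [60, [-0.4, -4.1, 0.9], [0, 0, 0]], [60, [-0.4, -4.1, 0.9], [0, 0, 0]], [60, [-0.4, -4.1, 0.9], [0, 0, 0]], [60, [-0.4, -4.1, 0.9], [0, 0, 0]], [60, [-0.4, -4.1, 0.9], [0, 0, 0]], [60, [-0.4, -4.1, 0.9], [0, 0, 0]], [60, [-0.3, -4.6, 0.6], [0, 0, 0]]])

```text
time_s: 2.2
tcp_pos: [0.567, -0.3687, 0.1995]
tool_rot: [3.141, 0.0, -0.946]
contact_force: [0.9, 0.0, -0.3]
finger_gap: 0.597
```

```bash
python3 d.py .567 -.370 .20
python3 - <<'E'
from h import *
a=grab('top')['color'][:,:,::-1];b=grab('scene')['color'][:,:,::-1]
cv2.imwrite('pics/s1.png',np.hstack([cv2.resize(b[170:350,240:460],None,fx=1.8,fy=1.8),cv2.resize(a[150:330,320:510],None,fx=1.8,fy=1.8)]))
E
```

```text
t 2.2 tcp [ 0.567  -0.3687  0.1995] rot [ 3.1405e+00  1.0000e-04 -9.4590e-01] F [ 0.87  0.02 -0.26] gap 50.7 j [ 0.54  0.65 -0.04  1.79  0.04  0.7  -0.47]
shift cm [ 0.11  0.08 -0.05] rotvec [ 0.001   0.0001 -0.0039]
```

View pics/s1.png

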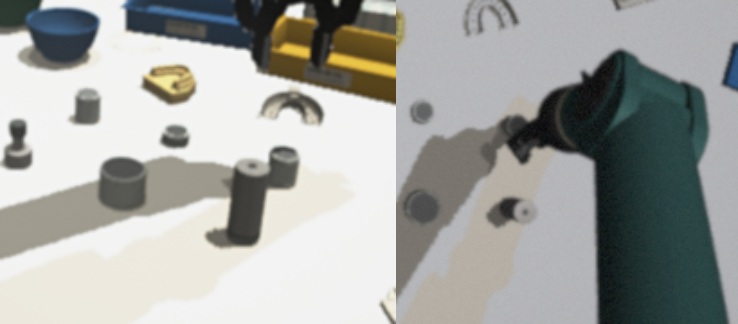

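Run:
```python
from h import *
a=grab('top');b=grab('scene')
x=np.array([.588,-.809,0])
P=[np.array([.567,-.3687,.1265])+s*.0255*x for s in(-1,1)]+[np.array([.567,-.37,.036])]
for f,n in((a,'t'),(b,'s')):
    im=f['color'][:,:,::-1].copy()
    im=cv2.resize(im,None,fx=4,fy=4,interpolation=2)
    q=proj(f,P)
    for p in q: cv2.circle(im,(int(p[0]*4+2),int(p[1]*4+2)),4,(0,0,255),-1)
    c=(q.mean(0)*4).astype(int);x0,y0=max(c[0]-240,0),max(c[1]-240,0);cv2.imwrite(f'pics/s2{n}.png',im[y0:y0+480,x0:x0+480])
cv2.imwrite('pics/s2.png',cv2.resize(np.hstack([cv2.imread('pics/s2t.png'),cv2.imread('pics/s2s.png')]),None,fx=.83,fy=.83))
```

```text
(no output)
```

View pics/s2.png

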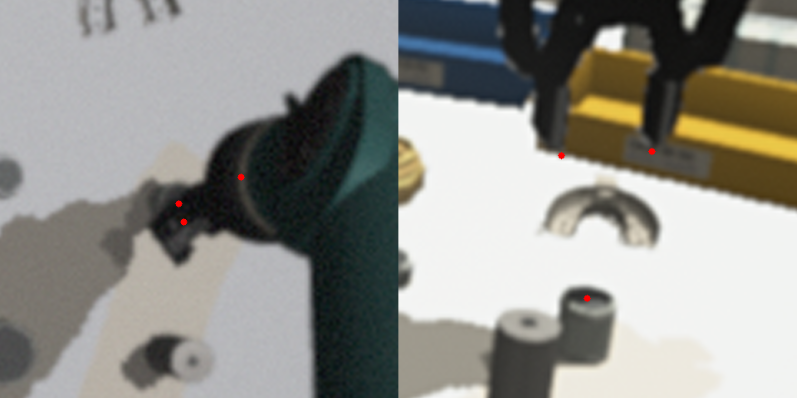

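Request:
servo_tool(steps=[[60, [0.1, 0.1, 3], [0, 0, 0]], [60, [0, 0, 3], [0, 0, 0]], [60, [0, 0, 3], [0, 0, 0]], [60, [0, 0, 1.5], [0, 0, 0]], [60, [0, 0, 0.9], [0, 0, 0]], [60, [0, 0, 0], [0, 0, 0]]])

```text
time_s: 3.15
tcp_pos: [0.566, -0.3711, 0.0859]
tool_rot: [3.141, -0.0, -0.944]
contact_force: [-0.3, 0.4, 0.5]
finger_gap: 0.602
```

```bash
python3 d.py .567 -.370 .085
cat > v.py <<'E'
import sys
from h import *
# v.py name x y z half : crops both views around world point
n=sys.argv[1];P=[float(x) for x in sys.argv[2:5]]
out=[]
for c in('top','scene'):
    f=grab(c);q=proj(f,[P])[0];im=cv2.resize(f['color'][:,:,::-1],None,fx=4,fy=4,interpolation=2)
    im=cv2.copyMakeBorder(im,240,240,240,240,cv2.BORDER_CONSTANT)
    x,y=(q*4+240).astype(int);out.append(im[max(y-200,0):y+200,max(x-200,0):x+200])
h=min(o.shape[0] for o in out)
cv2.imwrite(f'pics/{n}.png',np.hstack([o[:h] for o in out]))
E
python3 v.py s3 .567 -.37 .05
```

```text
t 3.15 tcp [ 0.566  -0.3711  0.0859] rot [ 3.1413e+00 -1.0000e-04 -9.4380e-01] F [-0.32  0.36  0.53] gap 51.2 j [ 0.54  0.8  -0.03  1.83  0.05  0.51 -0.48]
shift cm [-0.03 -0.14  0.09] rotvec [ 0.0003 -0.0001 -0.0018]
```

View pics/s3.png

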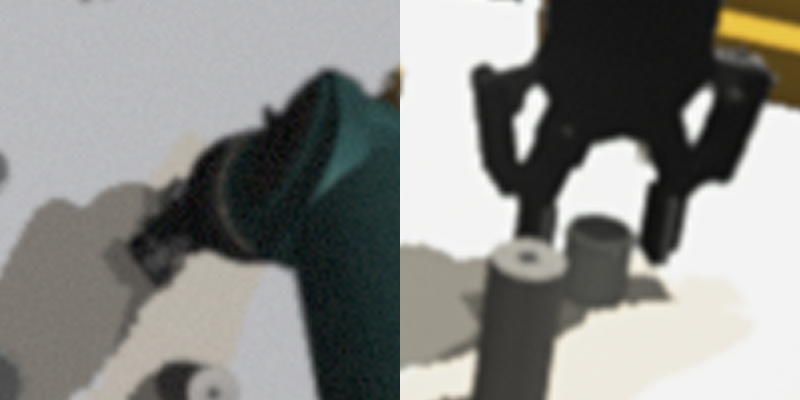

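Request:
servo_tool(steps=[[50, [0, -0.1, 0.1], [0, 0, 0]], [0, [0, 0, 0], [0, 0, 0]], [0, [0, 0, 0], [0, 0, 0]], [0, [0, 0, 0], [0, 0, 0]], [0, [0, 0, 0], [0, 0, 0]], [0, [0, 0, 0], [0, 0, 0]]], squeeze=50)

```text
time_s: 4.0
tcp_pos: [0.5678, -0.3701, 0.0859]
tool_rot: [-3.141, -0.001, -0.943]
contact_force: [0.1, 0.8, 5.5]
finger_gap: 0.359
```

```bash
python3 d.py .536 .1495 .26; python3 v.py s4 .567 -.37 .05
```

```text
t 4.0 tcp [ 0.5678 -0.3701  0.0859] rot [-3.1407e+00 -1.4000e-03 -9.4290e-01] F [0.07 0.82 5.45] gap 30.5 j [ 0.53  0.8  -0.03  1.83  0.05  0.51 -0.48]
shift cm [-43.89 -27.97 -17.45] rotvec [-0.0009 -0.0014 -0.0009]
```

View pics/s4.png

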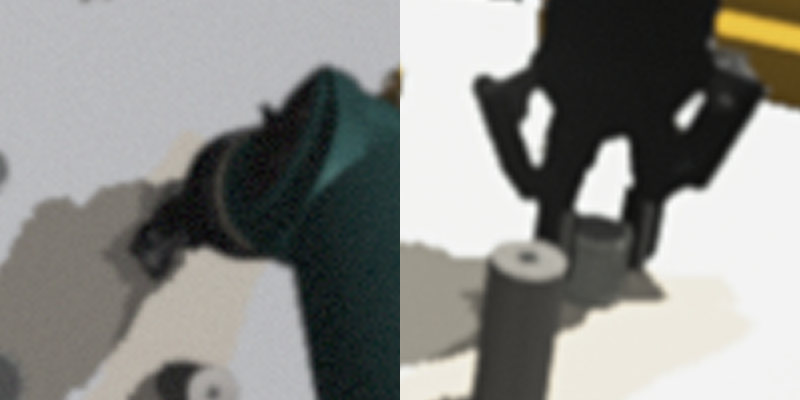

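Request:
servo_tool(steps=[[0, [0, 0, -2], [0, 0, 0]], [0, [0, 0, -4], [0, 0, 0]], [0, [0, 0, -4], [0, 0, 0]], [0, [0, 0, -4], [0, 0, 0]], [0, [-2, -1.3, -3], [0, 0, 0]], [0, [-3.5, -2.2, -0.4], [0, 0, 0]], [0, [-3.9, -2.5, 0], [0, 0, 0]], [0, [-3.9, -2.5, 0], [0, 0, 0]], [0, [-3.9, -2.5, 0], [0, 0, 0]], [0, [-3.9, -2.5, 0], [0, 0, 0]], [0, [-3.9, -2.5, 0], [0, 0, 0]], [0, [-3.9, -2.5, 0], [0, 0, 0]]])

```text
time_s: 5.6
tcp_pos: [0.5465, -0.0262, 0.2598]
tool_rot: [-3.141, -0.001, -0.943]
contact_force: [0.8, 1.3, -0.2]
finger_gap: 0.357
```

Request:
servo_tool(steps=[[0, [-3.9, -2.5, 0], [0, 0, 0]], [0, [-3.9, -2.5, 0], [0, 0, 0]], [0, [-3.5, -2.2, 0], [0, 0, 0]], [0, [-1.8, -1.1, 0], [0, 0, 0]], [0, [-1, -0.6, 0], [0, 0, 0]], [0, [0, 0, 0], [0, 0, 0]], [0, [0, 0, 0], [0, 0, 0]]])

```text
time_s: 6.48
tcp_pos: [0.5363, 0.1373, 0.259]
tool_rot: [3.141, -0.001, -0.945]
contact_force: [-0.2, -0.2, -0.5]
finger_gap: 0.354
```

```bash
python3 d.py .536 .1495 .20; python3 v.py s5 .536 .15 .13
```

```text
t 6.475 tcp [0.5363 0.1373 0.259 ] rot [ 3.1409e+00 -8.0000e-04 -9.4500e-01] F [-0.18 -0.24 -0.47] gap 30.1 j [-0.28  0.44 -0.06  2.03  0.05  0.67 -1.32]
shift cm [-1.01 -0.69  5.9 ] rotvec [ 0.0007 -0.0008 -0.003 ]
```

View pics/s5.png

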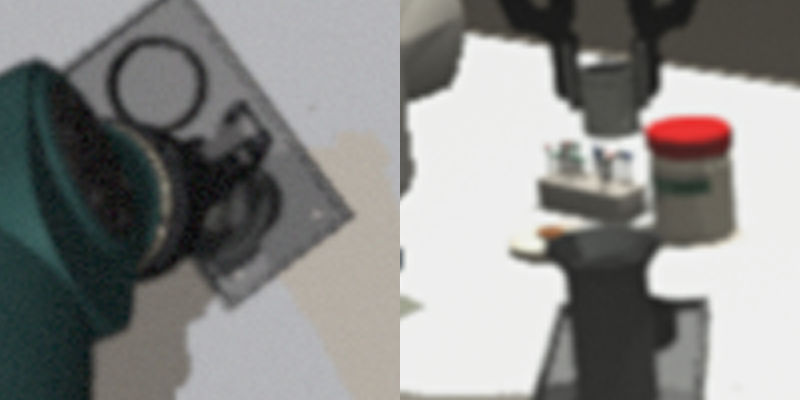

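Run:
```python
from h import *
b=grab('scene');q0=proj(b,[[.536,.15,.13]])[0];o=(q0*4+240).astype(int)-200-240
P=[[.5363,.1373,.173],[.5363,.1373,.209],[.536,.1495,.106],[.546,.1495,.106],[.536,.1595,.106],[.61,.203,.026]]
print([(p*4-o+[400,0]).round(0) for p in proj(b,P)])
```

```text
[array([612., 130.]), array([606.,  65.]), array([605., 241.]), array([617., 235.]), array([592., 238.]), array([629., 309.])]
```

Request:
servo_tool(steps=[[0, [-1.0, -0.7, 0], [0, 0, 0]], [0, [0, 0, 3], [0, 0, 0]], [0, [0, 0, 2.5], [0, 0, 0]], [0, [0, 0, 1], [0, 0, 0]], [0, [0, 0, 0.8], [0, 0, 0]], [0, [0, 0, 0.4], [0, 0, 0]], [0, [0, 0, 0], [0, 0, 0]]])

```text
time_s: 7.5
tcp_pos: [0.5362, 0.1512, 0.1822]
tool_rot: [-3.141, -0.0, -0.943]
contact_force: [0.3, -1.1, 0.1]
finger_gap: 0.357
```

```bash
python3 d.py .536 .1495 .18; python3 v.py s6 .536 .15 .13
```

```text
t 7.5 tcp [0.5362 0.1512 0.1822] rot [-3.1411e+00 -2.0000e-04 -9.4300e-01] F [ 0.27 -1.09  0.14] gap 30.4 j [-0.31  0.56 -0.06  2.08  0.06  0.51 -1.36]
shift cm [0.13 0.12 0.22] rotvec [-0.0005 -0.0002 -0.001 ]
```

View pics/s6.png

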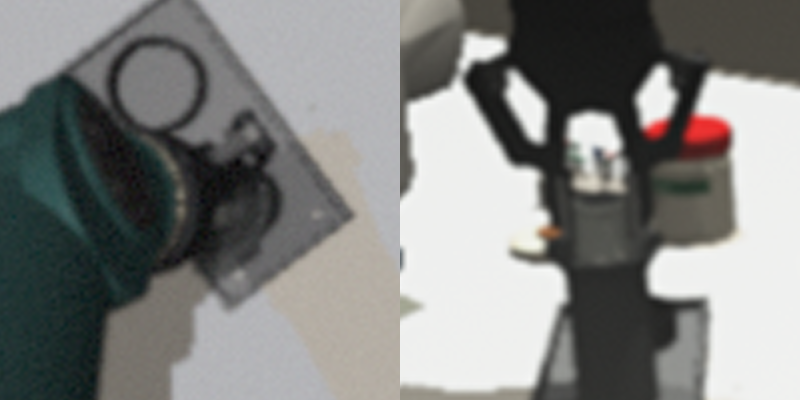

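Request:
servo_tool(steps=[[0, [0.1, 0.1, 0.2], [0, 0, 0]], [0, [0, 0, 0], [0, 0, 0]], [42, [0, 0, 0], [0, 0, 0]], [50, [0, 0, 0], [0, 0, 0]], [60, [0, 0, 0], [0, 0, 0]], [60, [0, 0, -1], [0, 0, 0]], [60, [0, 0, -4], [0, 0, 0]], [60, [0, 0, -4], [0, 0, 0]], [60, [0, 0, 0], [0, 0, 0]]])

```text
time_s: 8.72
tcp_pos: [0.5378, 0.1504, 0.2737]
tool_rot: [-3.134, -0.002, -0.943]
contact_force: [0.4, 0.4, -0.2]
finger_gap: 0.602
```

```bash
python3 d.py .594 -.1265 .26; python3 v.py s7 .536 .15 .13
```

```text
t 8.725 tcp [0.5378 0.1504 0.2737] rot [-3.1339e+00 -2.3000e-03 -9.4310e-01] F [ 0.4   0.35 -0.16] gap 51.2 j [-0.3   0.42 -0.07  2.02  0.04  0.7  -1.34]
shift cm [25.71 11.72  1.34] rotvec [-0.0077 -0.0023 -0.0011]
```

View pics/s7.png

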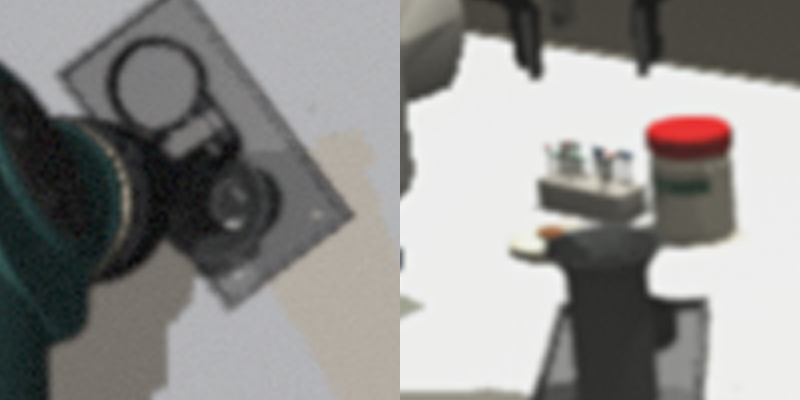

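Request:
servo_tool(steps=[[60, [2, 1, 0], [-0.008, -0.002, 0]], [60, [3.5, 1.6, 0], [0, 0, 0]], [60, [4, 1.8, 0.3], [0, 0, 0]], [60, [4, 1.8, 1], [0, 0, 0]], [60, [4, 1.8, 1], [0, 0, 0]], [60, [4, 1.8, 1], [0, 0, 0]], [60, [2.7, 1.2, 1], [0, 0, 0]], [60, [1.5, 0.7, 1], [0, 0, 0]], [60, [0, 0, 1], [0, 0, 0]], [60, [0, 0, 0], [0, 0, 0]], [60, [0, 0, 0], [0, 0, 0]]])

```text
time_s: 10.2
tcp_pos: [0.5916, -0.1252, 0.2074]
tool_rot: [3.134, 0.003, -0.94]
contact_force: [-0.2, 0.2, 1.2]
finger_gap: 0.605
```

```bash
python3 d.py .594 -.1265 .0855; python3 v.py s8 .536 .15 .1;python3 v.py s9 .594 -.1265 .05
```

```text
t 10.2 tcp [ 0.5916 -0.1252  0.2074] rot [ 3.1341e+00  2.8000e-03 -9.4030e-01] F [-0.21  0.17  1.24] gap 51.4 j [ 0.17  0.57 -0.05  1.95  0.05  0.63 -0.85]
shift cm [ 0.28 -0.2  12.18] rotvec [0.0075 0.0028 0.0017]
```

View pics/s8.png

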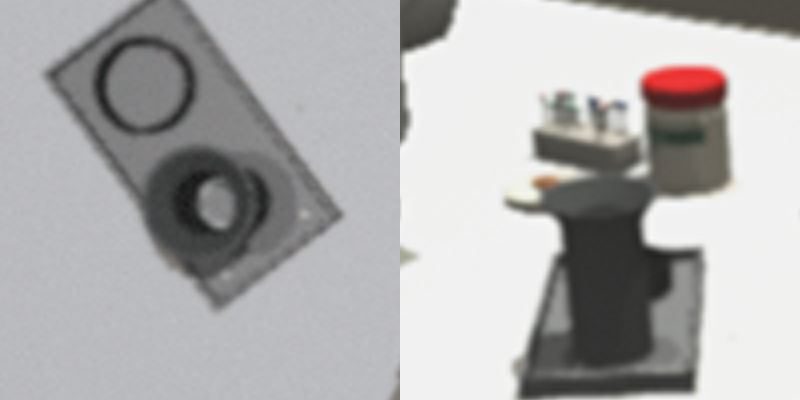

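View pics/s9.png

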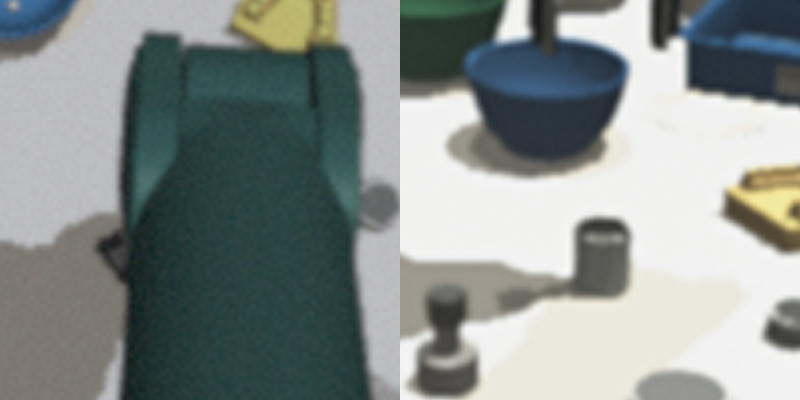

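Request:
servo_tool(steps=[[60, [0.3, -0.2, 2], [0.007, 0.003, 0]], [60, [0, 0, 3], [0, 0, 0]], [60, [0, 0, 3], [0, 0, 0]], [60, [0, 0, 2.5], [0, 0, 0]], [60, [0, 0, 1.2], [0, 0, 0]], [60, [0, 0, 0.4], [0, 0, 0]], [60, [0, 0, 0], [0, 0, 0]], [60, [0, 0, 0], [0, 0, 0]]])

```text
time_s: 11.4
tcp_pos: [0.5954, -0.1287, 0.0872]
tool_rot: [-3.141, -0.002, -0.943]
contact_force: [-0.8, 0.2, 0.4]
finger_gap: 0.598
```

```bash
python3 d.py .594 -.1265 .0855;python3 v.py s10 .594 -.1265 .05
```

```text
t 11.4 tcp [ 0.5954 -0.1287  0.0872] rot [-3.1414e+00 -2.2000e-03 -9.4300e-01] F [-0.78  0.2   0.37] gap 50.8 j [ 0.16  0.75 -0.03  1.99  0.06  0.4  -0.86]
shift cm [-0.26 -0.02  0.17] rotvec [-0.0002 -0.0022 -0.001 ]
```

View pics/s10.png

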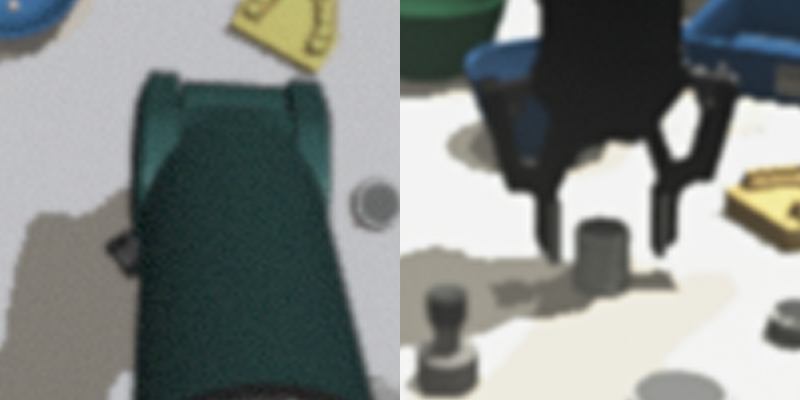

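Request:
servo_tool(steps=[[60, [-0.2, 0, 0.15], [0, 0, 0]], [60, [0, 0, 0], [0, 0, 0]], [0, [0, 0, 0], [0, 0, 0]], [0, [0, 0, 0], [0, 0, 0]], [0, [0, 0, 0], [0, 0, 0]], [0, [0, 0, 0], [0, 0, 0]], [0, [0, 0, 0], [0, 0, 0]]])

```text
time_s: 12.38
tcp_pos: [0.5938, -0.127, 0.085]
tool_rot: [3.141, -0.001, -0.943]
contact_force: [0.3, 1.7, 5.2]
finger_gap: 0.362
```

```bash
python3 d.py .536 .150 .26
```

```text
t 12.375 tcp [ 0.5938 -0.127   0.085 ] rot [ 3.1409e+00 -1.2000e-03 -9.4290e-01] F [0.34 1.71 5.16] gap 30.8 j [ 0.16  0.75 -0.03  1.99  0.06  0.4  -0.87]
shift cm [-25.79 -11.58 -17.54] rotvec [ 0.0007 -0.0012 -0.0009]
```

Request:
servo_tool(steps=[[0, [0, 0, -2], [0, 0, 0]], [0, [0, 0, -4], [0, 0, 0]], [0, [0, 0, -4.5], [0, 0, 0]], [0, [-1.5, -0.7, -4], [0, 0, 0]], [0, [-3.3, -1.5, -3], [0, 0, 0]], [0, [-4, -1.8, 0], [0, 0, 0]], [0, [-4, -1.8, 0], [0, 0, 0]], [0, [-4, -1.8, 0], [0, 0, 0]], [0, [-4, -1.8, 0], [0, 0, 0]], [0, [-3, -1.3, 0], [0, 0, 0]], [0, [-1.5, -0.7, 0], [0, 0, 0]], [0, [-0.5, -0.2, 0], [0, 0, 0]]])

```text
time_s: 13.88
tcp_pos: [0.5359, 0.1506, 0.2598]
tool_rot: [3.141, -0.001, -0.942]
contact_force: [0.9, -0.8, -0.7]
finger_gap: 0.355
```

Request:
servo_tool(steps=[[0, [0, 0, 0], [0, 0, 0]], [0, [0, 0, 0], [0, 0, 0]]])

```text
time_s: 14.12
tcp_pos: [0.5364, 0.1484, 0.2594]
tool_rot: [3.14, -0.002, -0.946]
contact_force: [-1.7, 0.1, -0.0]
finger_gap: 0.359
```

```bash
python3 d.py .536 .150 .18;python3 v.py s11 .536 .15 .13
```

```text
t 14.125 tcp [0.5364 0.1484 0.2594] rot [ 3.140e+00 -1.800e-03 -9.456e-01] F [-1.72  0.11 -0.05] gap 30.5 j [-0.31  0.44 -0.06  2.03  0.04  0.68 -1.34]
shift cm [-0.17 -0.08  7.94] rotvec [ 0.0016 -0.0018 -0.0036]
```

View pics/s11.png

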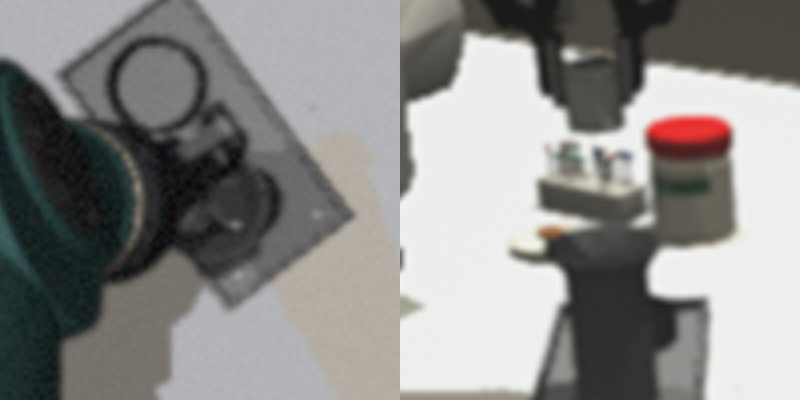

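Request:
servo_tool(steps=[[0, [-0.1, 0, 3], [0, 0, 0]], [0, [0, 0, 2.5], [0, 0, 0]], [0, [0, 0, 1.5], [0, 0, 0]], [0, [0, 0, 0.7], [0, 0, 0]], [0, [0, 0, 0.2], [0, 0, 0]], [0, [0, 0, 0], [0, 0, 0]], [0, [0, 0, 0], [0, 0, 0]]])

```text
time_s: 15.1
tcp_pos: [0.5358, 0.151, 0.181]
tool_rot: [-3.141, -0.001, -0.943]
contact_force: [-0.1, -0.3, 0.1]
finger_gap: 0.356
```

```bash
python3 d.py .536 .150 .18
```

```text
t 15.1 tcp [0.5358 0.151  0.181 ] rot [-3.1413e+00 -1.4000e-03 -9.4300e-01] F [-0.12 -0.26  0.12] gap 30.3 j [-0.32  0.56 -0.05  2.08  0.06  0.51 -1.36]
shift cm [0.1  0.04 0.1 ] rotvec [-0.0003 -0.0014 -0.001 ]
```

Request:
servo_tool(steps=[[0, [0.1, 0, 0.1], [0, 0, 0]], [0, [0, 0, 0], [0, 0, 0]], [42, [0, 0, 0], [0, 0, 0]], [50, [0, 0, 0], [0, 0, 0]], [60, [0, 0, 0], [0, 0, 0]], [60, [0, 0, -1], [0, 0, 0]], [60, [0, 0, -4], [0, 0, 0]], [60, [0, 0, -3], [0, 0, 0]], [60, [1.4, 1.7, 0], [0, 0, 0]], [60, [2.5, 3.2, 0], [0, 0, 0]], [60, [2.5, 3.2, 0], [0, 0, 0]], [60, [2.5, 3.2, 0], [0, 0, 0]]])

```text
time_s: 16.6
tcp_pos: [0.4951, 0.0093, 0.259]
tool_rot: [3.138, -0.0, -0.944]
contact_force: [0.9, -1.1, 0.6]
finger_gap: 0.602
```

Request:
servo_tool(steps=[[55, [2.5, 3.2, 0], [0, 0, 0]], [45, [2.5, 3.2, 1], [0, 0, 0]], [45, [1.8, 2.2, 1], [0, 0, 0]], [45, [0.8, 1, 1], [0, 0, 0]], [45, [0, 0, 1], [0, 0, 0]], [45, [0, 0, 0], [0, 0, 0]], [45, [0, 0, 0], [0, 0, 0]]])

```text
time_s: 17.48
tcp_pos: [0.4643, -0.1049, 0.2198]
tool_rot: [3.141, -0.001, -0.94]
contact_force: [0.1, -0.0, 0.3]
finger_gap: 0.45
```

```bash
python3 d.py .464 -.1075 .105; python3 v.py s12 .536 .15 .1;python3 v.py s13 .464 -.1075 .07
```

```text
t 17.475 tcp [ 0.4643 -0.1049  0.2198] rot [ 3.1411e+00 -7.0000e-04 -9.4050e-01] F [ 0.12 -0.01  0.31] gap 38.3 j [ 0.16  0.42 -0.05  2.23  0.04  0.5  -0.86]
shift cm [ 0.18  0.17 11.48] rotvec [ 0.0005 -0.0007  0.0015]
```

View pics/s12.png

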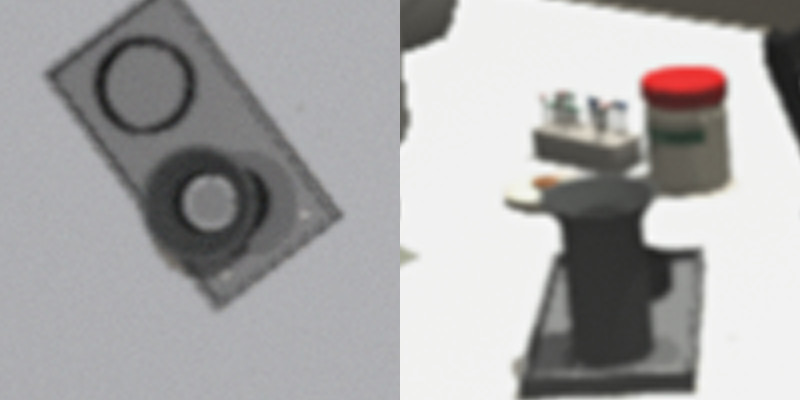

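View pics/s13.png

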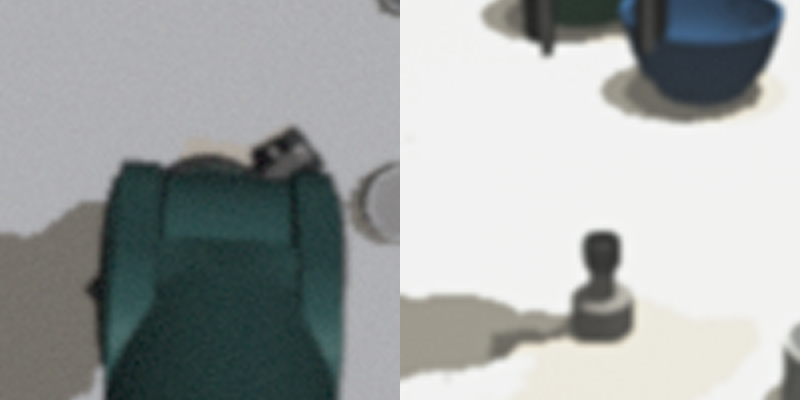

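Request:
servo_tool(steps=[[45, [0.2, 0.2, 2], [0, 0, 0]], [45, [0, 0, 3], [0, 0, 0]], [45, [0, 0, 3], [0, 0, 0]], [45, [0, 0, 2], [0, 0, 0]], [45, [0, 0, 1], [0, 0, 0]], [45, [0, 0, 0.6], [0, 0, 0]], [45, [0, 0, 0], [0, 0, 0]], [45, [0, 0, 0], [0, 0, 0]]])

```text
time_s: 18.68
tcp_pos: [0.4637, -0.1092, 0.1043]
tool_rot: [3.141, -0.002, -0.943]
contact_force: [0.4, 0.3, 0.2]
finger_gap: 0.45
```

```bash
python3 d.py .464 -.1075 .104; python3 v.py s14 .464 -.1075 .07
```

```text
t 18.675 tcp [ 0.4637 -0.1092  0.1043] rot [ 3.1415e+00 -1.9000e-03 -9.4300e-01] F [0.35 0.33 0.22] gap 38.3 j [ 0.15  0.64 -0.02  2.28  0.06  0.22 -0.87]
shift cm [-0.12 -0.13  0.03] rotvec [ 0.0001 -0.0019 -0.001 ]
```

View pics/s14.png

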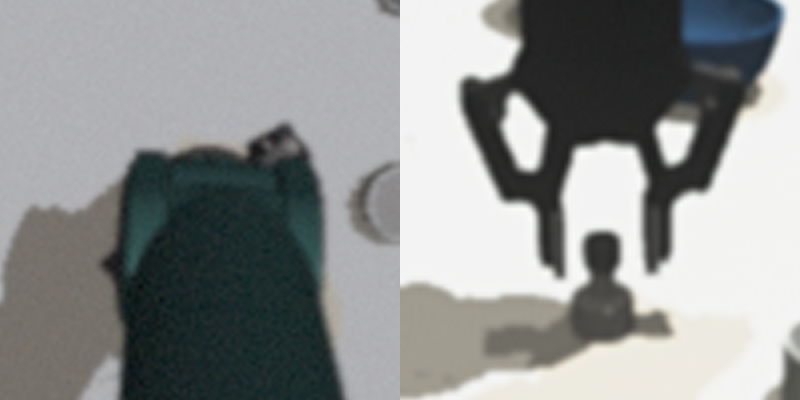

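Request:
servo_tool(steps=[[45, [-0.1, -0.1, 0.1], [0, 0, 0]], [45, [0, 0, 0], [0, 0, 0]], [0, [0, 0, 0], [0, 0, 0]], [0, [0, 0, 0], [0, 0, 0]], [0, [0, 0, 0], [0, 0, 0]], [0, [0, 0, 0], [0, 0, 0]], [0, [0, 0, 0], [0, 0, 0]]], squeeze=60)

```text
time_s: 19.65
tcp_pos: [0.4635, -0.1076, 0.103]
tool_rot: [3.141, -0.001, -0.943]
contact_force: [-1.2, 0.5, 4.7]
finger_gap: 0.208
```

```bash
python3 d.py .536 .150 .26; python3 v.py s15 .464 -.1075 .07
```

```text
t 19.65 tcp [ 0.4635 -0.1076  0.103 ] rot [ 3.1407e+00 -1.0000e-03 -9.4280e-01] F [-1.18  0.47  4.69] gap 17.7 j [ 0.15  0.64 -0.02  2.28  0.06  0.22 -0.87]
shift cm [-16.57 -20.99 -15.74] rotvec [ 0.0009 -0.001  -0.0008]
```

View pics/s15.png

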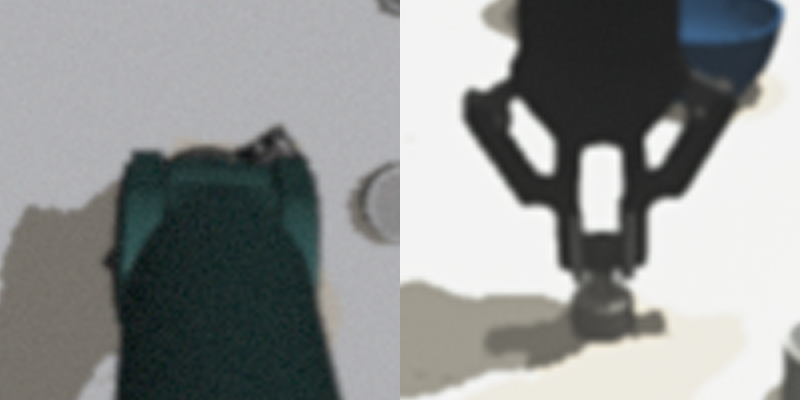

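Request:
servo_tool(steps=[[0, [0, 0, -2], [0, 0, 0]], [0, [0, 0, -4], [0, 0, 0]], [0, [0, 0, -4.5], [0, 0, 0]], [0, [-0.8, -1, -3.5], [0, 0, 0]], [0, [-1.7, -2.2, -1.7], [0, 0, 0]], [0, [-2.4, -3, 0], [0, 0, 0]], [0, [-2.4, -3, 0], [0, 0, 0]], [0, [-2.4, -3, 0], [0, 0, 0]], [0, [-2.4, -3, 0], [0, 0, 0]], [0, [-2.2, -2.8, 0], [0, 0, 0]], [0, [-1.5, -2, 0], [0, 0, 0]], [0, [-0.8, -1, 0], [0, 0, 0]]])

```text
time_s: 21.25
tcp_pos: [0.5358, 0.1517, 0.2588]
tool_rot: [3.14, -0.0, -0.941]
contact_force: [0.2, 0.1, -0.8]
finger_gap: 0.209
```

Request:
servo_tool(steps=[[0, [0, 0, 0], [0, 0, 0]], [0, [0, 0, 0], [0, 0, 0]], [0, [0, 0, 0], [0, 0, 0]]])

```text
time_s: 21.62
tcp_pos: [0.5357, 0.1487, 0.2593]
tool_rot: [3.14, -0.001, -0.945]
contact_force: [-0.2, 0.5, -0.4]
finger_gap: 0.204
```

```bash
python3 d.py .536 .150 .183;python3 v.py s16 .536 .15 .13
```

```text
t 21.625 tcp [0.5357 0.1487 0.2593] rot [ 3.1396e+00 -1.4000e-03 -9.4500e-01] F [-0.16  0.45 -0.4 ] gap 17.3 j [-0.3   0.44 -0.07  2.03  0.05  0.68 -1.34]
shift cm [-0.1  -0.12  7.63] rotvec [ 0.002  -0.0014 -0.003 ]
```

View pics/s16.png

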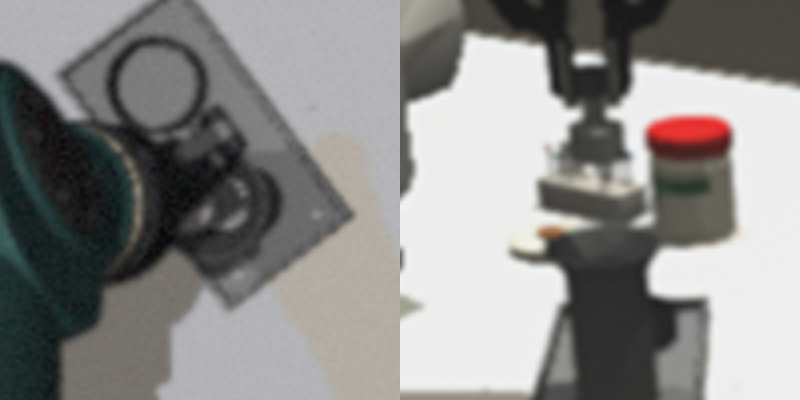

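Request:
servo_tool(steps=[[0, [0, 0, 2], [0, 0, 0]], [0, [0, 0, 2], [0, 0, 0]], [0, [0, 0, 1.3], [0, 0, 0]], [0, [0, 0, 0.7], [0, 0, 0]], [0, [0, 0, 0.5], [0, 0, 0]], [0, [0, 0, 0.5], [0, 0, 0]], [0, [0, 0, 0.2], [0, 0, 0]], [0, [0, 0, 0], [0, 0, 0]]])

```text
time_s: 22.72
tcp_pos: [0.536, 0.1501, 0.1874]
tool_rot: [3.141, -0.001, -0.943]
contact_force: [0.1, -0.0, -0.9]
finger_gap: 0.212
```

```bash
python3 d.py .536 .150 .183;python3 v.py s17 .536 .15 .13
```

```text
t 22.725 tcp [0.536  0.1501 0.1874] rot [ 3.1407e+00 -1.0000e-03 -9.4290e-01] F [ 0.12 -0.01 -0.91] gap 18.1 j [-0.31  0.55 -0.06  2.07  0.06  0.52 -1.36]
shift cm [0.01 0.01 0.44] rotvec [ 0.0009 -0.001  -0.0009]
```

View pics/s17.png

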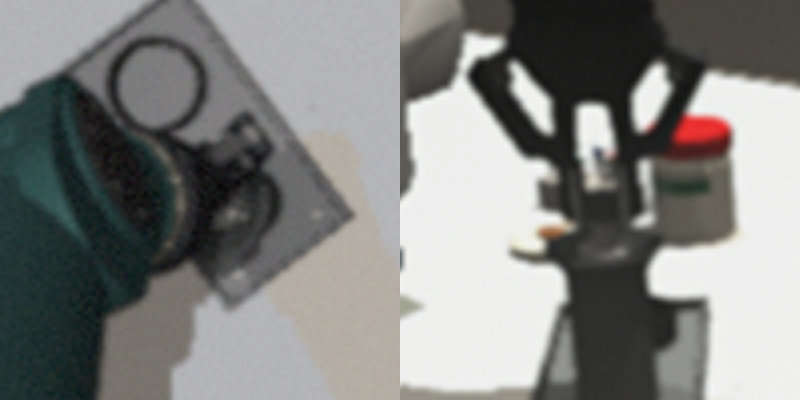

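Request:
servo_tool(steps=[[0, [0, 0, 0.3], [0, 0, 0]], [0, [0, 0, 0.1], [0, 0, 0]], [0, [0, 0, 0], [0, 0, 0]], [0, [0, 0, 0], [0, 0, 0]]])

```text
time_s: 23.32
tcp_pos: [0.536, 0.1501, 0.1834]
tool_rot: [3.141, -0.001, -0.943]
contact_force: [-1.6, 0.4, -1.6]
finger_gap: 0.208
```

Request:
servo_tool(steps=[[28, [0, 0, 0], [0, 0, 0]], [38, [0, 0, 0], [0, 0, 0]], [42, [0, 0, 0], [0, 0, 0]], [42, [0, 0, -1], [0, 0, 0]], [42, [0, 0, -2.5], [0, 0, 0]], [42, [0, 0, -4], [0, 0, 0]], [42, [0, 0, -3.5], [0, 0, 0]], [42, [2.2, 1.5, -2], [0, 0, 0]], [42, [3.7, 2.4, 0], [0, 0, 0]], [50, [3.7, 2.4, 0], [0, 0, 0]], [60, [3.7, 2.4, 0], [0, 0, 0]], [60, [3.7, 2.4, 0], [0, 0, 0]]])

```text
time_s: 24.82
tcp_pos: [0.546, -0.0539, 0.3146]
tool_rot: [3.142, -0.002, -0.943]
contact_force: [0.4, 0.4, 0.4]
finger_gap: 0.597
```

```bash
python3 d.py .4515 -.3645 .31; python3 v.py s18 .536 .15 .1
```

```text
t 24.825 tcp [ 0.546  -0.0539  0.3146] rot [ 3.1415e+00 -1.6000e-03 -9.4280e-01] F [0.43 0.38 0.41] gap 50.8 j [ 0.04  0.36 -0.03  2.    0.01  0.79 -0.94]
shift cm [19.58 25.89  0.49] rotvec [ 0.0001 -0.0016 -0.0008]
```

View pics/s18.png

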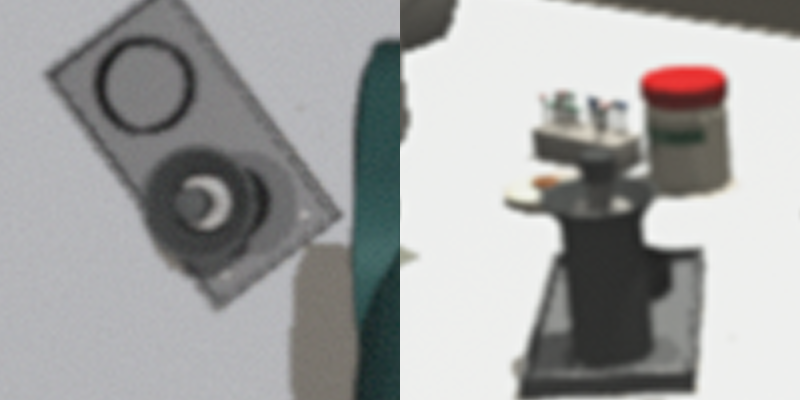

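Request:
servo_tool(steps=[[60, [3, 4, 0], [0, 0, 0]], [60, [3, 4, 0.4], [0, 0, 0]], [60, [3, 4, 1], [0, 0, 0]], [60, [3, 4, 1.5], [0, 0, 0]], [60, [3, 4, 1.5], [0, 0, 0]], [60, [2.5, 3.2, 1.5], [0, 0, 0]], [60, [1.4, 1.8, 1.5], [0, 0, 0]], [60, [0.7, 0.9, 1], [0, 0, 0]], [60, [0, 0, 0], [0, 0, 0]], [60, [0, 0, 0], [0, 0, 0]]])

```text
time_s: 26.18
tcp_pos: [0.4525, -0.362, 0.2306]
tool_rot: [-3.142, -0.001, -0.941]
contact_force: [0.7, 0.1, 0.4]
finger_gap: 0.597
```

```bash
python3 d.py .4515 -.3645 .116; python3 v.py s19 .4515 -.3645 .1
```

```text
t 26.175 tcp [ 0.4525 -0.362   0.2306] rot [-3.1415e+00 -1.1000e-03 -9.4080e-01] F [0.67 0.11 0.41] gap 50.7 j [ 0.58  0.5   0.02  2.   -0.02  0.63 -0.33]
shift cm [ 0.13  0.23 11.46] rotvec [-0.0001 -0.0011  0.0012]
```

View pics/s19.png

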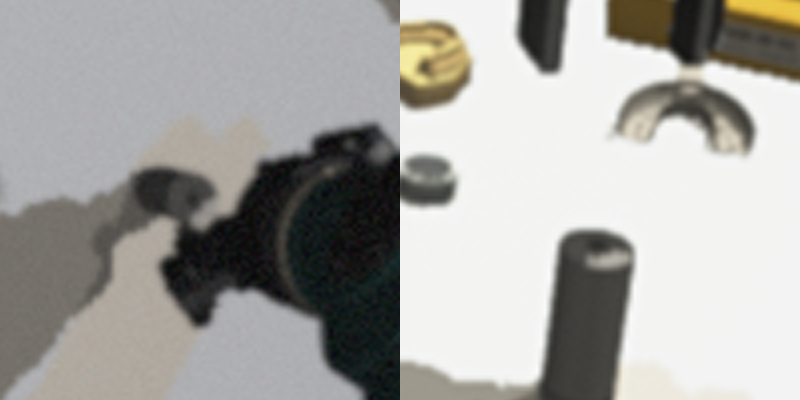

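Request:
servo_tool(steps=[[60, [0.1, 0.2, 2], [0, 0, 0]], [60, [0, 0, 2], [0, 0, 0]], [60, [0, 0, 1], [0, 0, 0]], [60, [0, 0, 0], [0, 0, 0]], [60, [0, 0, 0], [0, 0, 0]]])

```text
time_s: 26.9
tcp_pos: [0.451, -0.3656, 0.1808]
tool_rot: [3.141, -0.002, -0.943]
contact_force: [0.1, -0.3, -0.8]
finger_gap: 0.601
```

```bash
python3 d.py .4515 -.3645 .116; python3 v.py s20 .4515 -.3645 .1
```

```text
t 26.9 tcp [ 0.451  -0.3656  0.1808] rot [ 3.141e+00 -2.200e-03 -9.427e-01] F [ 0.11 -0.28 -0.82] gap 51.1 j [ 0.59  0.58  0.02  2.03 -0.02  0.53 -0.32]
shift cm [-0.07 -0.11  6.48] rotvec [ 0.0006 -0.0022 -0.0007]
```

View pics/s20.png

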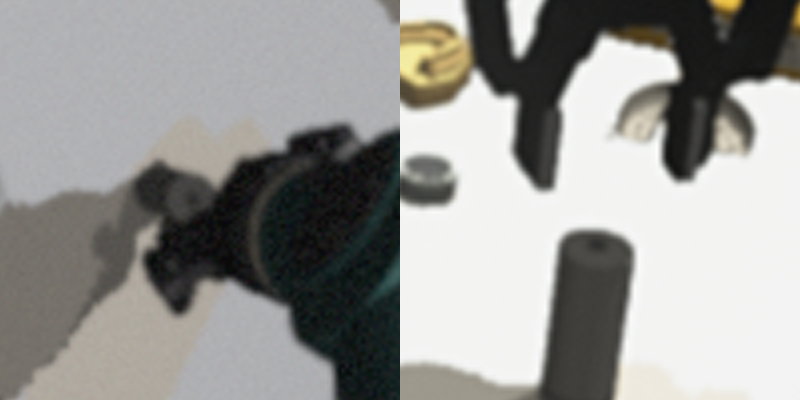

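Request:
servo_tool(steps=[[60, [-0.1, -0.1, 1.5], [0, 0, 0]], [60, [0, 0, 2], [0, 0, 0]], [60, [0, 0, 2], [0, 0, 0]], [60, [0, 0, 1], [0, 0, 0]], [60, [0, 0, 0], [0, 0, 0]], [0, [0, 0, 0], [0, 0, 0]], [0, [0, 0, 0], [0, 0, 0]], [0, [0, 0, 0], [0, 0, 0]], [0, [0, 0, 0], [0, 0, 0]], [0, [0, 0, 0], [0, 0, 0]]], squeeze=70)

```text
time_s: 28.25
tcp_pos: [0.4511, -0.3645, 0.1158]
tool_rot: [3.141, -0.002, -0.943]
contact_force: [-0.4, 0.3, 6.5]
finger_gap: 0.357
```

```bash
python3 d.py .6115 .203 .28; python3 v.py s21 .4515 -.3645 .06
```

```text
t 28.25 tcp [ 0.4511 -0.3645  0.1158] rot [ 3.141e+00 -2.200e-03 -9.430e-01] F [-0.36  0.34  6.49] gap 30.3 j [ 0.59  0.68  0.01  2.05 -0.02  0.41 -0.32]
shift cm [-36.47 -46.3  -16.53] rotvec [ 0.0006 -0.0022 -0.001 ]
```

View pics/s21.png

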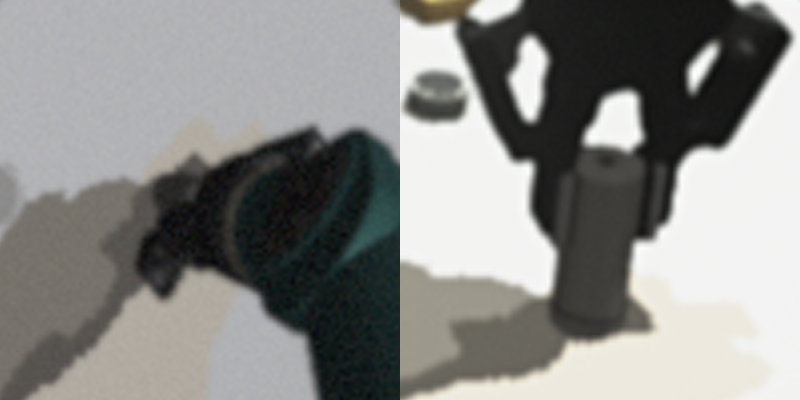

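Request:
servo_tool(steps=[[0, [0, 0, -2], [0, 0, 0]], [0, [0, 0, -4], [0, 0, 0]], [0, [0, 0, -4.5], [0, 0, 0]], [0, [0, 0, -4], [0, 0, 0]], [0, [-1.2, -1.5, -2.9], [0, 0, 0]], [0, [-2.4, -3, 0], [0, 0, 0]], [0, [-3, -3.8, 0], [0, 0, 0]], [0, [-3, -3.8, 0], [0, 0, 0]], [0, [-3, -3.8, 0], [0, 0, 0]], [0, [-3, -3.8, 0], [0, 0, 0]], [0, [-3, -3.8, 0], [0, 0, 0]], [0, [-3, -3.8, 0], [0, 0, 0]]])

```text
time_s: 29.85
tcp_pos: [0.5441, -0.0272, 0.2878]
tool_rot: [3.139, 0.0, -0.943]
contact_force: [0.2, -0.2, -1.9]
finger_gap: 0.361
```

Request:
servo_tool(steps=[[0, [-3, -3.8, 0], [0, 0, 0]], [0, [-3, -3.8, 0], [0, 0, 0]], [0, [-3, -3.8, 0], [0, 0, 0]], [0, [-2.6, -3.4, 0], [0, 0, 0]], [0, [-1.6, -2, 0], [0, 0, 0]], [0, [-0.8, -1, 0], [0, 0, 0]], [0, [0, 0, 0], [0, 0, 0]], [0, [0, 0, 0], [0, 0, 0]], [0, [0, 0, 0], [0, 0, 0]]])

```text
time_s: 30.98
tcp_pos: [0.6066, 0.1871, 0.2883]
tool_rot: [3.14, -0.002, -0.946]
contact_force: [-0.2, 0.0, -2.4]
finger_gap: 0.359
```

```bash
python3 d.py .6115 .203 .123; python3 v.py s22 .59 .19 .12
```

```text
t 30.975 tcp [0.6066 0.1871 0.2883] rot [ 3.1397e+00 -1.7000e-03 -9.4560e-01] F [-0.24  0.03 -2.37] gap 30.5 j [-0.34  0.49 -0.04  1.83  0.03  0.82 -1.34]
shift cm [-1.03 -1.36 16.53] rotvec [ 0.0019 -0.0017 -0.0036]
```

View pics/s22.png

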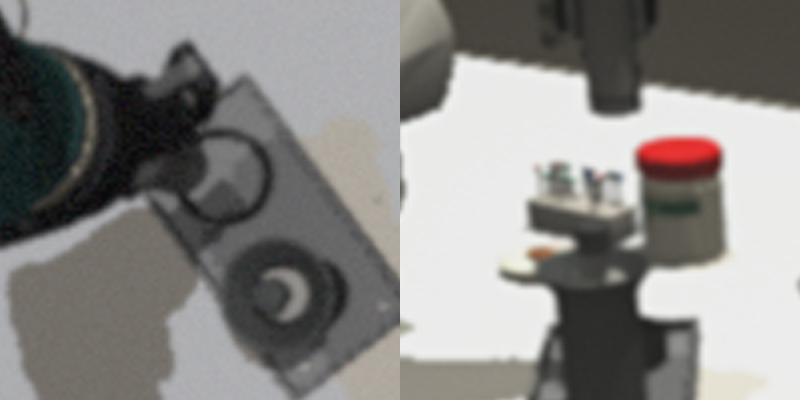

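Request:
servo_tool(steps=[[0, [-1, -1.3, 0], [0, 0, 0]], [0, [0, 0, 2], [0, 0, 0]], [0, [0, 0, 4], [0, 0, 0]], [0, [0, 0, 3], [0, 0, 0]], [0, [0, 0, 2], [0, 0, 0]], [0, [0, 0, 0], [0, 0, 0]], [0, [0, 0, 0], [0, 0, 0]]])

```text
time_s: 31.95
tcp_pos: [0.6122, 0.2053, 0.1793]
tool_rot: [-3.14, -0.001, -0.943]
contact_force: [0.2, -1.1, -0.9]
finger_gap: 0.356
```

```bash
python3 d.py .6115 .203 .122; python3 v.py s23 .59 .19 .08
```

```text
t 31.95 tcp [0.6122 0.2053 0.1793] rot [-3.1404e+00 -1.4000e-03 -9.4280e-01] F [ 0.2  -1.09 -0.9 ] gap 30.2 j [-0.37  0.64 -0.04  1.88  0.04  0.62 -1.37]
shift cm [0.14 0.2  5.73] rotvec [-0.0012 -0.0014 -0.0008]
```

View pics/s23.png

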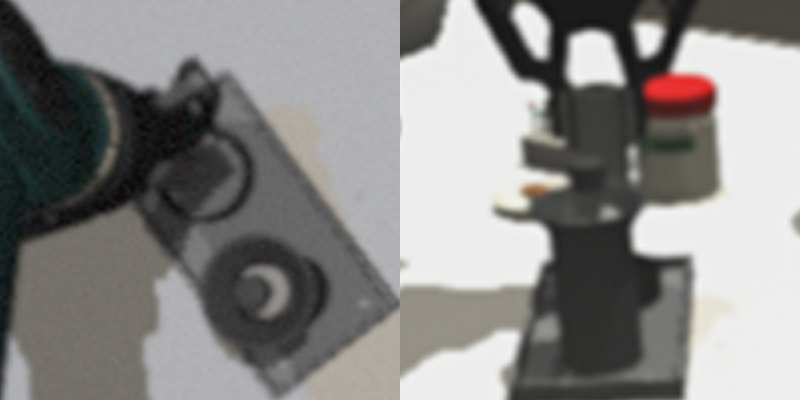

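Request:
servo_tool(steps=[[0, [0.1, 0.2, 1.5], [0, 0, 0]], [0, [0, 0, 2], [0, 0, 0]], [0, [0, 0, 1], [0, 0, 0]], [0, [0, 0, 0.6], [0, 0, 0]], [0, [0, 0, 0.3], [0, 0, 0]], [0, [0, 0, 0.1], [0, 0, 0]], [0, [0, 0, 0], [0, 0, 0]], [0, [0, 0, 0], [0, 0, 0]]])

```text
time_s: 33.05
tcp_pos: [0.6104, 0.2027, 0.1237]
tool_rot: [3.141, -0.001, -0.943]
contact_force: [0.3, -0.7, -2.5]
finger_gap: 0.357
```

```bash
python3 d.py .6115 .203 .122; python3 v.py s24 .59 .19 .08
```

```text
t 33.05 tcp [0.6104 0.2027 0.1237] rot [ 3.1413e+00 -1.2000e-03 -9.4290e-01] F [ 0.26 -0.67 -2.47] gap 30.3 j [-0.37  0.72 -0.03  1.9   0.05  0.52 -1.38]
shift cm [ 0.04 -0.11  0.17] rotvec [ 0.0003 -0.0012 -0.0009]
```

View pics/s24.png

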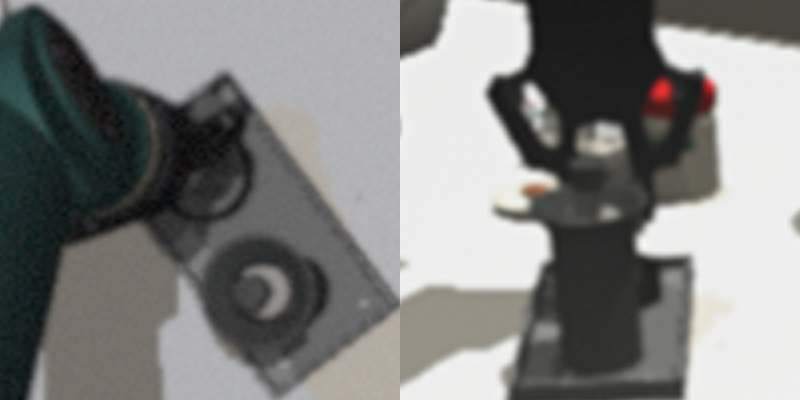

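Request:
servo_tool(steps=[[0, [0, -0.1, 0.1], [0, 0, 0]], [0, [0, 0, 0.1], [0, 0, 0]], [0, [0, 0, 0], [0, 0, 0]], [0, [0, 0, 0], [0, 0, 0]]])

```text
time_s: 33.65
tcp_pos: [0.6113, 0.2034, 0.1218]
tool_rot: [3.141, -0.001, -0.943]
contact_force: [-0.6, 0.2, 3.1]
finger_gap: 0.359
```

Request:
servo_tool(steps=[[42, [0, 0, 0], [0, 0, 0]], [50, [0, 0, 0], [0, 0, 0]], [60, [0, 0, 0], [0, 0, 0]], [60, [0, 0, 0], [0, 0, 0]], [60, [0, 0, -1], [0, 0, 0]], [60, [0, 0, -3], [0, 0, 0]], [60, [0, 0, -4], [0, 0, 0]], [60, [0, 0, -4], [0, 0, 0]], [60, [0, 0, -4], [0, 0, 0]], [60, [1, 1, -2], [0, 0, 0]], [60, [3, 2.5, 0], [0, 0, 0]], [60, [3.5, 3, 0], [0, 0, 0]]])

```text
time_s: 35.15
tcp_pos: [0.6018, 0.1033, 0.3014]
tool_rot: [3.14, -0.001, -0.942]
contact_force: [0.3, -0.4, -0.9]
finger_gap: 0.602
```

Request:
servo_tool(steps=[[60, [4, 3, 0], [0, 0, 0]], [60, [4, 3, 0], [0, 0, 0]], [60, [4, 3, 0], [0, 0, 0]], [60, [4, 3, 0], [0, 0, 0]], [60, [3, 2, 0], [0, 0, 0]], [60, [1, 1, 0], [0, 0, 0]], [60, [0, 0, 0], [0, 0, 0]], [60, [0, 0, 0], [0, 0, 0]], [60, [0, 0, 0], [0, 0, 0]], [60, [0, 0, 0], [0, 0, 0]]])

```text
time_s: 36.4
tcp_pos: [0.5988, -0.144, 0.3018]
tool_rot: [3.141, -0.001, -0.941]
contact_force: [-0.6, -0.3, -0.4]
finger_gap: 0.605
```

```bash
python3 d.py; python3 v.py s25 .57 .175 .08
python3 - <<'E'
from h import *
a=grab('top')['color'][:,:,::-1];cv2.imwrite('pics/s26.png',a)
E
```

```text
t 36.4 tcp [ 0.5988 -0.144   0.3018] rot [ 3.1409e+00 -7.0000e-04 -9.4080e-01] F [-0.63 -0.29 -0.39] gap 51.4 j [ 0.17  0.46 -0.01  1.87  0.01  0.82 -0.78]
```

View pics/s25.png

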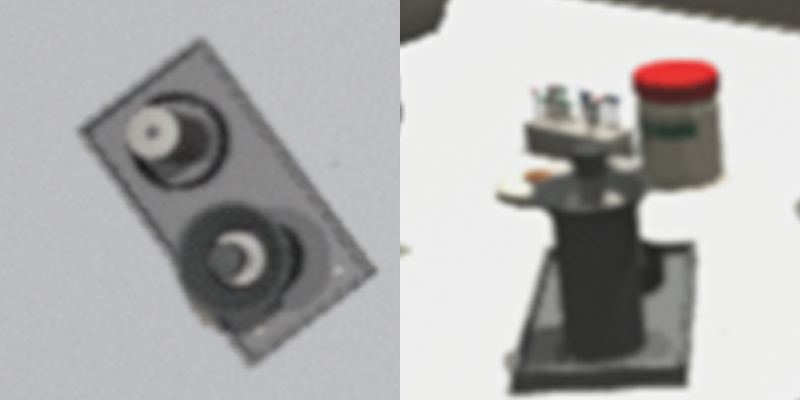

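View pics/s26.png

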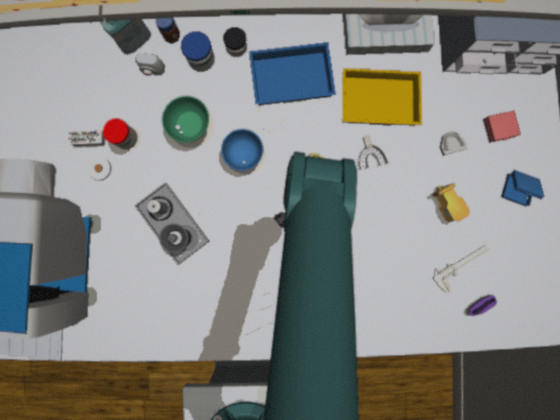

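Run:
```python
from h import *
f=grab('top');s=grab('scene')
def off(c):
    q=proj(c,[[.57,.175,.08]])[0];return (q*4+240).astype(int)-440
ot,os_=off(f),off(s)
g=lambda x,y,o:((x+o[0]+.5)/4-.5,(y+o[1]+.5)/4-.5)
print('piston top',onz(f,*g(153,132,ot),.086),'base@',.0)
print('knob',onz(f,*g(228,260,ot),.130), 'tri',tri(f,g(228,260,ot),s,g(590,152,os_)))
print('disk mouth',onz(f,*g(234,262,ot),.106))
print([(p*4-os_+[400,0]).round() for p in proj(s,[[.6113,.2034,.086],[.6113,.2034,.006],[.536,.15,.130],[.536,.15,.106]])])
```

```text
piston top [0.61204439 0.20276811 0.086     ] base@ 0.0
knob [0.53484176 0.14747289 0.13      ] tri (array([0.57909808, 0.03742837, 0.15995025]), np.float64(0.2183672208668279))
disk mouth [0.53352843 0.14977405 0.106     ]
[array([608., 163.]), array([619., 281.]), array([588., 144.]), array([592., 184.])]
```

Run:
```python
from h import *
s=grab('scene');q=proj(s,[[.58,.175,.09]])[0].astype(int);print(q)
x0,y0=q[0]-30,q[1]-30
im=cv2.resize(s['color'][y0:y0+50,x0:x0+60,::-1],None,fx=12,fy=12,interpolation=2)
for p,c in zip(proj(s,[[.535,.148,.130],[.535,.148,.106],[.612,.203,.086]]),[(0,0,255),(0,255,0),(255,0,0)]):
    cv2.circle(im,(int((p[0]-x0+.5)*12),int((p[1]-y0+.5)*12)),3,c,-1)
cv2.imwrite('pics/s27.png',cv2.convertScaleAbs(im,alpha=1.6))
```

```text
[173 175]
```

View pics/s27.png

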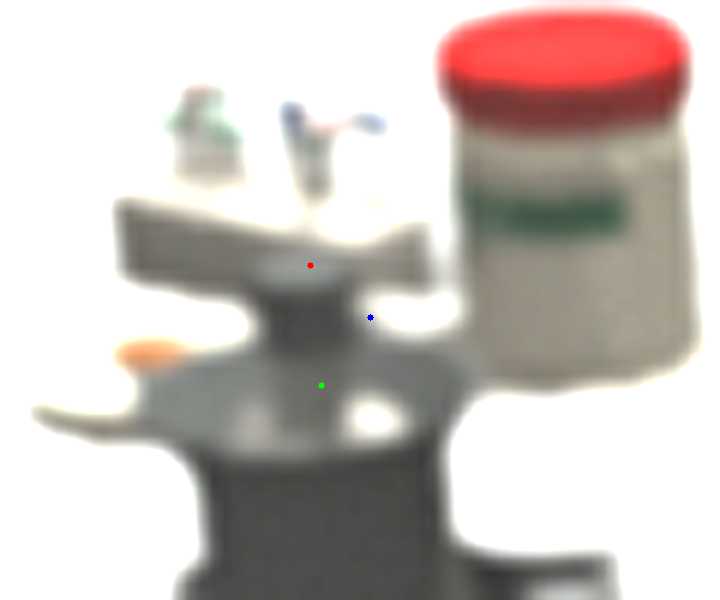

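Run:
```python
from h import *
s=grab('scene')['color'][:,:,::-1];o=cv2.imread('pics/scene0.png')
cv2.imwrite('pics/s28.png',np.hstack([cv2.resize(i[180:310,270:410],None,fx=2.8,fy=2.8) for i in(o,s)]))
```

```text
(no output)
```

View pics/s28.png

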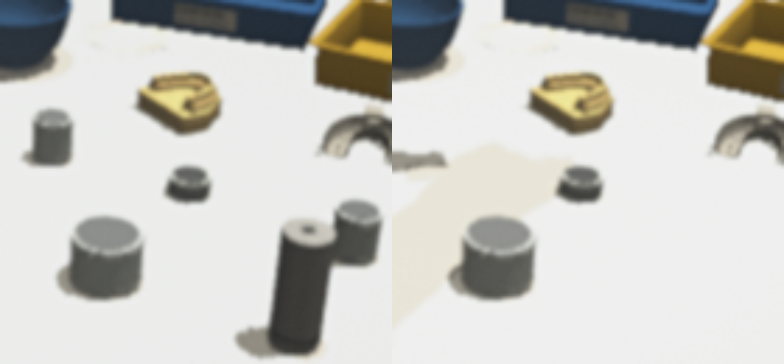

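Wide cartridge, spent cartridge and cast sit at the same pixels in both pictures, before and after. I'm handing the job in.

```bash
python3 -c "
from cell import ctrl
print(ctrl.sign_off())"
```

```text
the job is handed in; nothing more can be done
None
```

I loaded both narrow cartridges into the tube, set the follower on them knob up, and stood the piston in the cup. I handed the job in at about 36.5 s with the gripper open and clear of everything; no verdict was reported.

**Last checks that agreed:**
- **Piston:** its top sits within about 1 mm of where I measured the cup centre. The wrist force changed from -2.5 N to +3.1 N as it touched the floor.
- **Follower:** the knob top lies within about 1 pixel of where it should be in the scene view at z = 130 mm, the height expected with two cartridges underneath. In the top view it is about 2.5 mm from the tube axis I used, which is within the 8 mm limit.
- **Bystanders:** the wide cartridge, spent cartridge and cast are at the same pixels as in the first picture.

**Checks that failed or disagreed:**
- Heights measured from the two views came out 2 to 5 mm below the stated ones, which I put down to calibration. I used the stated heights as the reference.
- My final two-view measurement of the knob failed because of an error in my pixel offset. I checked by projection instead.
- The piston's tilt was not measured, because the tube partly hides it in the scene view.
- The cartridges were not measured in the tube. Pictures after each drop showed the top disc in the bore, and the follower height fits two of them stacked.

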